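Set a belt-pack receiver to pairing and snap its back cover on

TASK

Put the open belt-pack receiver in the assembly nest into pairing: push the white button on its circuit board all the way in and let it spring back. Then take the back cover that fits it (the larger of the two loose covers), set it squarely on the receiver and press it down until it snaps fully home all round. Finish while still holding the cover pressed firmly down (about 10 N) on its gasket, and leave everything else on the bench where it is.

Things in the scene. Friction and masses are not known exactly. Their poses are not given: they have to be found in the camera images.
- pack: Nest with the open receiver fixed in it; immovable. Nest: aluminium plate 150 x 112 x 10 mm, white corner blocks up to 22 mm high. Receiver: black open tray, 100 mm along x, 68 mm along y, walls 3 mm; two round cells at its -x end, green board with the white button at its +x end; a sprung snap bead inside the middle of each long wall, 5 mm below the rim. Origin: centre of the plate's underside, on the bench; z up.
- pack_rim (a point): The centre of the receiver's rim (top of its gasket), 34 mm above the bench, axes as pack (x along the 100 mm side). With the cover home, cover_edge lies here and cover_clip 19 mm above.
- gasket: Grey rubber gasket bead, 2 mm wide and 1.5 mm high, all round the top of the receiver's walls; fixed to them. The cover's edge is pressed against it. Origin and axes as pack (on the bench, below the receiver's centre).
- button_top (a point): Centre of the top face of the white round button (11 mm across), 27 mm from the receiver's centre along its +x, 3 mm above the rim; moves with the button. Around it the tray is clear to 3 mm below the rim, from 6 to 44 mm along the receiver's x and 26 mm to either side in y.
- link_button (a joint): How far the button is pushed in, m: 0 out, 0.004 fully in (straight down). A spring returns it: 1.4 N at the start of its travel, 5 N fully in.
- cover_clip (a point): Belt clip of the loose cover that fits (100 x 68 mm, black with a steel clip, about 60 g, standing clip up on its pins): the middle of the clip's strap, above the cover's centre; x along strap and cover, z up. The strap is 18 mm wide (y), 64 mm long, 4 mm thick (2 mm above and below the point), with 6 mm free under it; the shell's flat top is 8 mm below the point and bare for 25 mm on each side of the strap.
- cover_edge (a point): Centre of the same cover's lower shell edge (the face that seats on the rim), 19 mm below cover_clip, same axes. Round locating pins at the corners reach 16.5 mm below it, snap tabs at the middle of the long sides 13 mm; they go inside the receiver's walls with 1.5 mm play (the pins' feet taper by 2.5 mm). Either way round fits. The snaps meet with the edge 9 mm above the rim, need some 8 to 15 N down, and let go (force drops) about 5 mm above it.
- small_cover: A loose cover of the same kind for a smaller receiver, 74 x 50 mm (x, y), 38 mm high with its pins and clip: it does not fit, leave it alone. Origin: centre of its shell's lower edge, 16.5 mm above the bench.
- solder_reel: Reel of solder standing on its flange, 60 mm diameter, 50 mm high; origin at the centre of its underside. Leave alone.
- tape_roll: Roll of tan tape lying flat, 80 mm diameter, 25 mm high; origin at the centre of its underside. Leave alone.
- vial: Small glass vial with a black cap, standing, 22 mm diameter, 38 mm high; origin at the centre of its underside. Leave alone.
- parts_tub: Open round white tub of small parts, 72 mm diameter, 45 mm high; origin at the centre of its underside. Leave alone.
- tweezers: Steel tweezers lying along their x, 125 mm long, 9 mm high; origin on the bench near the middle. Leave alone.
- driver: Screwdriver lying along its x (handle at -x), 150 mm long, 26 mm high; origin on the bench below the middle. Leave alone.
Mind the look-alikes: they are no part of the job. What is shaped like the pack but yellow is not meant.

How it is judged (in metres and radians):
On the way, in this order (a step that is already met when the one before it is completed fails the run):
1. the button is pushed fully in while the cover is still off the receiver (value of joint link_button above 0.0033 m and distance between cover_clip and pack_rim above 0.08 m), for 0.1 s.
2. the button is out again (value of joint link_button below 0.001 m), for 0.1 s.
3. the larger cover is snapped home on the receiver (z of cover_clip in the frame of pack_rim between 0.016 and 0.0205 m and horizontal distance between cover_clip and pack_rim below 0.004 m and angle between the x axis of cover_clip and the x axis of pack_rim, either way round below 0.06 rad and angle between cover_clip's own z axis and vertical below 0.03 rad and value of joint link_button below 0.001 m), for 0.2 s.
At the end, for the whole second after the job is handed in: The larger cover is snapped home: edge within 1.5 mm of the gasket, centred within 4 mm, level within 0.03 rad, along the receiver within 0.06 rad (either way round), button out within 1 mm; the gripper still presses it, over 5 N between cover and gasket, through the last second (all of step 3 and contact force between cover and gasket above 5 N and contact force between the fingers and cover above 3 N); the arm keeps its last pose, push and grip.
It fails at once if another thing on the bench is moved by more than 25 mm (distance of any of small_cover, solder_reel, tape_roll, vial, parts_tub, tweezers, driver from where it was at the start of the episode above 0.025 m).
It also fails if it takes over 58 s, if anything falls off the work surface, if the arm or the gripper's body presses on something with over 40 N, if the wrist force passes 120 N, or if a joint passes its speed limit or range.

ROBOT

A 6-joint arm with a two-finger parallel gripper is mounted at the origin on the work surface. World frame = base frame: x ahead of the robot, y to its left, z up, the work surface at z = 0. Lengths are in mm, angles in rad, forces in N, time in s.
With the tool pointing down it reaches from about 250 to 775 mm from the base axis. Payload 4 kg.
Tool frame: the origin (TCP) lies at the very end of the fingers, on their centre line; the grasp point (between the pads) lies 19 mm behind it; y points along the fingers, z is the direction in which the jaws open and shut, and the axes are right-handed (so a half turn about y gives the same grasp; the last joint's range is limited). The gripper opens to 85 mm and grips with 20 to 120 N. Pads are 22 mm wide; open, the fingers measure 114 mm over their backs; the gripper's body (76 mm by 85 mm) begins 54 mm behind the grasp point. The pads swing forward as they close: fully open they stand 13 mm farther back than shut.
Start: joints at [-1.255, 0.087, 1.371, -0, 1.684, -0.103], TCP at [223.664, -502.486, 231.341] pointing down, gripper open.
Joint ranges: [-3.1, 3.1], [-0.76, 2.03], [0.27, 2.55], [-1.08, 4.22], [0.17, 2.65], [-2.57, 2.57]. Speed limits (rad/s): [2.79, 2.79, 3.14, 3.14, 3.14, 3.14].

INTERFACE

Orientations are given as [roll, pitch, yaw] about the fixed x, y, z axes, in that order (R = Rz(yaw) Ry(pitch) Rx(roll)).
In Python, from workcell import arm, vision gives the robot as it stands.
- The arm moves only by the tool carry_out, never from a script. Its argument "increments" is text: rows parted by semicolons, each of 7 numbers parted by spaces: the shift along the tool's x, y, z in cm, then the turn, a rotation vector about the tool's x, y, z in rad, then the finger opening in cm, from 0 to 8.54. A call has 1 to 20 rows; each row is the pose to reach, as a shift and turn from the pose commanded when the call began, along the tool's axes at that moment; what a row does not reach only later rows make up. A row lasts 1/10 s, in which the tool goes at most 50 mm and 8.59 degrees, less where a joint would pass 70% of its speed; a pose out of reach is approached as far as the arm can. A call with a gripper value outside its range is refused whole. The fingers move at their own pace and stop on an object; "force" is the grip in N (left out, the last holds). Time passes only in rows, so rows that repeat a pose let the fingers close. It gives the time, the measured TCP pose, the force and the opening at its end, in the units of the state.
- arm.get_obs(): the state, without advancing time (a new reading comes with each control period).
- vision.grab_frame(name): name is "side" or "top"; returns a dict with "color" (420x560x3 uint8, red, green, blue), "range_z" (420x560 float32, mm along the optical axis (not along the pixel's ray), 0 where there is no reading), "intrinsics" (3x3 intrinsics, pixels), "T" (4x4, takes a point from camera to world coordinates). Camera axes: x right, y down, z forward; pixel columns grow to the right and rows downward; lengths in mm; the calibration is good to about 2 mm. A picture is of the moment at which its call begins.
- arm.job_done(): hands the job in, once; it reports no verdict.
Trained networks look in a picture, given as the dict that the camera call returned (one of the last four; its "shot" number tells which), for a name from the list of things; names that differ only in an ending like _2 or _b are one class to them, and where a whole thing is asked for, a point or a joint stands for the part that bears it (a point fixed in the world has none). Each returns a list of dicts, best first, with "confidence" (0 to 1); they miss things now and then, are a little off and sometimes report something else, mostly with a low value. They report only what shows in the picture. A call takes as long as a camera call. They do not tell look-alikes from the thing itself.
- vision.trace(picture, name): "mask" (420x560 bool, what is visible of it) and "bbox" ([centre column, centre row, width, height] in pixels, round what is visible of it).
- vision.tip_of(picture, name): "centre" ([column, row] in pixels: a listed point, or the origin of a listed thing).
The state is a dict: "clock": time; "joint_positions": joint angles; "joint_vel": joint speeds; "tau": joint torques, N m; "ee_pos": TCP position; "ee_rot": TCP orientation; "force": force on the tool from outside, world axes, zero at the start; "wrist_torque": the same for the moment, N m; "opening": finger opening in mm.
Only numpy, scipy, OpenCV 4.12 (cv2) and the standard library are available. Lean on these libraries where they do the work, as an engineer would, in place of code of your own. Each camera call takes 0.05 s, during which the arm holds its last target. There are 200 camera calls.

## Working session

There is one attempt and no reset: what is moved stays moved. The work goes in short steps, Python scripts to look and compute and a tool call to move; the robot and the scene stay as the last step left them, time stands still between calls to the robot, and variables do not carry over. Pictures are saved under pics/ and viewed, about 8 in all and at most 12, crops included, and the job is handed in when it is done.

Besides the shell and the picture viewer there is one more tool, called after ">>>" as name(argument=value, ...) on one line, values as JSON. carry_out: Moves the arm, as the interface text tells. Its arguments: {"type":"object","properties":{"increments":{"type":"string"},"force":{"type":"number"}},"required":["increments"]}

```bash
mkdir -p pics; cat > h.py <<'E'
import numpy as np,cv2
from workcell import arm,vision
from scipy.spatial.transform import Rotation as R
def grab(n,fn=None):
    p=vision.grab_frame(n)
    if fn: cv2.imwrite('pics/'+fn,p['color'][:,:,::-1])
    return p
def cloud(p):
    z=p['range_z'];v,u=np.indices(z.shape);K=p['intrinsics']
    c=np.stack([(u-K[0,2])*z/K[0,0],(v-K[1,2])*z/K[1,1],z],-1)
    w=c@p['T'][:3,:3].T+p['T'][:3,3]; w[z==0]=np.nan
    return w
def at_z(p,uv,z):
    d=p['T'][:3,:3]@np.linalg.inv(p['intrinsics'])@np.array([uv[0],uv[1],1.]);o=p['T'][:3,3]
    return o+d*(z-o[2])/d[2]
E
python3 - <<'E'
from h import *
o=arm.get_obs();print({k:np.round(v,3).tolist() for k,v in o.items()})
for n in('top','side'):
    p=grab(n,n+'0.png');W=cloud(p);print(n,np.round(p['T'],2).tolist(),p['intrinsics'][0,0])
    for t in['pack','cover_clip','small_cover','button_top','solder_reel','tape_roll','vial','parts_tub','tweezers','driver']:
        for r in vision.trace(p,t)[:3]:
            m=r['mask'];q=W[m];q=q[~np.isnan(q[:,0])]
            if len(q)==0: continue
            print(t,round(r['confidence'],2),np.round(r['bbox']),'min',np.nanpercentile(q,3,0).round(),'max',np.nanpercentile(q,97,0).round())
    for t,z in[('pack_rim',34),('button_top',37),('cover_clip',35.5)]:
        for r in vision.tip_of(p,t)[:3]: print(t,round(r['confidence'],2),np.round(r['centre'],1),at_z(p,r['centre'],z).round(1))
E
```

```text
{'clock': 0.0, 'joint_positions': [-1.255, 0.088, 1.372, -0.0, 1.684, -0.103], 'joint_vel': [-0.001, -0.001, 0.001, 0.0, 0.0, -0.001], 'tau': [-0.001, -35.186, -31.327, -0.0, 0.011, 0.0], 'ee_pos': [223.518, -501.999, 230.124], 'ee_rot': [-1.573, 0.0, -2.723], 'force': [-1.138, -0.24, -0.444], 'wrist_torque': [0.043, -0.009, -0.043], 'opening': 85.495}
top [[0.0, -0.99, 0.14, 258.41], [-1.0, -0.0, 0.0, -22.38], [-0.0, -0.14, -0.99, 1387.27], [0.0, 0.0, 0.0, 1.0]] 474.8014248257094
pack 0.9 [386. 304.  56.  44.] min [ 139. -392.    5.] max [ 249. -269.   35.]
pack 0.85 [278. 191.  54.  60.] min [451. -83.   6.] max [594.  44.  36.]
cover_clip 0.84 [369. 210.  43.  37.] min [ 418. -326.    2.] max [ 513. -236.   40.]
small_cover 0.95 [171. 188.  25.  31.] min [490. 258.  14.] max [561. 316.  41.]
solder_reel 0.93 [304. 116.  18.  24.] min [ 713. -129.    3.] max [764. -80.  55.]
tape_roll 0.62 [249. 115.  26.  27.] min [715.  24.   7.] max [786.  95.  30.]
parts_tub 0.83 [371. 145.  27.  28.] min [ 624. -335.   -0.] max [ 691. -269.   48.]
parts_tub 0.64 [365. 212.  37.  41.] min [ 417
[... 987 characters left out ...]
.  46.] min [448. -78.   3.] max [596.  49.  35.]
vial 0.64 [174. 280.  12.  14.] min [678. 172.   3.] max [697. 190.  41.]
parts_tub 0.94 [226. 144.  23.  25.] min [ 626. -338.    3.] max [ 692. -268.   47.]
parts_tub 0.52 [183. 189.  25.  30.] min [ 715. -132.    2.] max [767. -78.  54.]
tweezers 0.59 [318. 237.   3.   4.] min [361.  -6.   1.] max [366.   6.  12.]
driver 0.77 [318. 185.   9.  22.] min [ 365. -215.   10.] max [ 392. -147.   28.]
pack_rim 0.71 [386.8 148.1] [ 179.7 -343.4   34. ]
pack_rim 0.68 [256.7 216.5] [524.5 -27.   34. ]
pack_rim 0.29 [308.3 250.9] [384.5  67.5  34. ]
button_top 0.36 [163.2 244.6] [736.2  93.4  37. ]
cover_clip 0.75 [290.5 150.5] [ 463.5 -295.8   35.5]
```

```bash
python3 - <<'E'
import cv2
a=cv2.imread('pics/top0.png')[90:340,140:440];cv2.imwrite('pics/t1.png',cv2.resize(a,None,fx=2.4,fy=2.4,interpolation=2))
b=cv2.imread('pics/side0.png');
x=cv2.resize(b[195:265,210:310],(800,560),interpolation=2);cv2.imwrite('pics/s1.png',x)
E
```

```text
(no output)
```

View pics/t1.png

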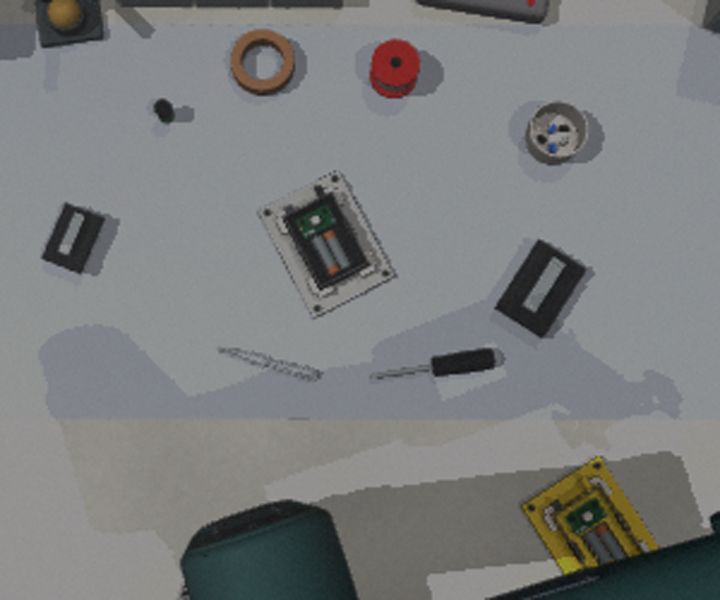

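View pics/s1.png

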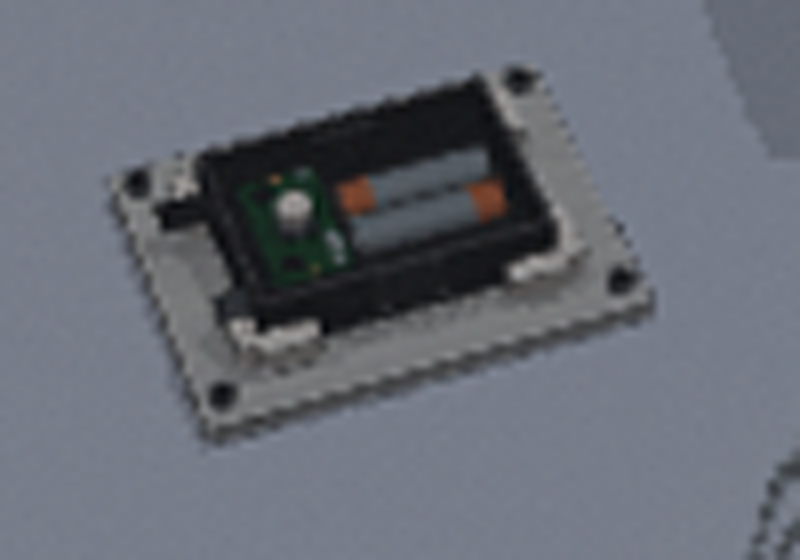

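Top view (crop, 2.4×): the white nest with the receiver is at about (325,245), the large cover at (540,288), the small cover at (75,238), and the yellow look-alike at lower right. The side crop shows the button at (295,208), at the end of the receiver away from the cells. Next I'll fit the rectangles.

```bash
cat >> h.py <<'E'
def rect(P):
    (c,s,a)=cv2.minAreaRect(P[:,:2].astype(np.float32))
    if s[0]<s[1]: s=s[::-1];a+=90
    return np.round(c,1),np.round(s,1),round(((a+90)%180)-90,1)
def sel(W,c,r,z0,z1):
    Q=W.reshape(-1,3);Q=Q[~np.isnan(Q[:,0])]
    return Q[(np.hypot(Q[:,0]-c[0],Q[:,1]-c[1])<r)&(Q[:,2]>z0)&(Q[:,2]<z1)]
E
python3 - <<'E'
from h import *
for n in('top','side'):
    p=grab(n);W=cloud(p);C=p['color'].astype(int)
    Q=sel(W,(522,-20),105,5,60);print(n,'plate',rect(Q),len(Q))
    Q=sel(W,(522,-20),75,29,45);print('rim+',rect(Q),len(Q),'zpct',np.percentile(Q[:,2],[10,50,90]).round(1))
    Q=sel(W,(464,-280),70,22,33);print('cover',rect(Q),len(Q),'z',np.median(Q[:,2]).round(1))
    Q=sel(W,(464,-280),70,33.5,50);print('strap',rect(Q),len(Q),Q.mean(0).round(1))
    # colour: steel strap / button / cells
    D=np.hypot(W[...,0]-464,W[...,1]+280)<60
    m=D&(C.sum(-1)>240)&(W[...,2]>25);v,u=np.nonzero(m);print('strapcol',len(u),at_z(p,(u.mean(),v.mean()),37.5).round(1),rect(np.array([at_z(p,q,37.5) for q in zip(u,v)])))
    D=np.hypot(W[...,0]-522,W[...,1]+20)<42
    m=D&(C.min(-1)>135);v,u=np.nonzero(m);print('button',len(u), at_z(p,(u.mean(),v.mean()),37).round(1) if len(u) else '')
    m=D&(C[...,1]>C[...,0]+15)&(C[...,1]>C[...,2]+8);v,u=np.nonzero(m);print('board',len(u),at_z(p,(u.mean(),v.mean()),28).round(1) if len(u) else '')
E
```

```text
top plate (array([520.5, -22. ]), array([205., 202.]), 85.2) 2080
rim+ (array([527.9, -16. ]), array([115.4,  70.9]), 29.6) 232 zpct [29.5 32.2 37. ]
cover (array([ 465.3, -279.6]), array([101.6,  68.1]), -33.2) 634 z 27.7
strap (array([ 463.8, -278.5]), array([98.7, 62.2]), -29.6) 150 [ 467.3 -281.8   37.4]
strapcol 144 [ 467.9 -281.1   37.5] (array([ 467.7, -281. ]), array([69.4, 17.1]), -33.3)
button 6 [546.5  -7.   37. ]
board 68 [546.1  -7.2  28. ]
side plate (array([518.9, -22.5]), array([190.2, 176.7]), -2.7) 2003
rim+ (array([527.4, -17.3]), array([109.7,  72.3]), 26.7) 316 zpct [29.6 32.3 36. ]
cover (array([ 466.6, -279.3]), array([103.7,  72.8]), -32.7) 457 z 28.3
strap (array([ 469.9, -280.9]), array([70.8, 23.9]), -30.8) 113 [ 468.6 -280.7   38.3]
strapcol 89 [ 470.  -283.    37.5] (array([ 470.1, -283.6]), array([69. , 18.5]), -34.0)
button 5 [549.  -10.7  37. ]
board 50 [548.   -6.4  28. ]
```

```bash
cat >> h.py <<'E'
def go(x,y,z,yawdeg):
    o=arm.get_obs();A=R.from_euler('xyz',o['ee_rot']);B=R.from_euler('xyz',[-np.pi/2,0,np.radians(yawdeg)])
    d=A.inv().apply(np.array([x,y,z])-o['ee_pos'])/10;r=(A.inv()*B).as_rotvec()
    print('row',d.round(2),r.round(3),'now',o['ee_pos'].round(1),np.degrees(o['ee_rot']).round(1),'F',o['force'].round(1),'op',round(o['opening'],1),'t',o['clock'])
E
python3 - <<'E'
from h import *
p=grab('top')
for r in vision.trace(p,'pack'):
    if abs(r['bbox'][0]-278)<15:
        m=r['mask'].astype(np.uint8);v,u=np.nonzero(m);print(r['confidence'],rect(np.array([at_z(p,q,10) for q in zip(u,v)])))
C=p['color'];W=cloud(p)
g=cv2.cvtColor(C,cv2.COLOR_RGB2HSV)
m=(np.hypot(W[...,0]-522,W[...,1]+20)<100)&(W[...,2]>4.5)
m=cv2.morphologyEx(m.astype(np.uint8),cv2.MORPH_OPEN,np.ones((3,3)));n,l,s,_=cv2.connectedComponentsWithStats(m);k=1+s[1:,4].argmax();v,u=np.nonzero(l==k);print(rect(np.array([at_z(p,q,10) for q in zip(u,v)])))
go(547.5,-8.5,120,208.5)
E
```

```text
0.91 (array([521.3, -18.3]), array([153.3, 117.5]), 27.4)
(array([521.9, -19.8]), array([151.3, 114.5]), 27.3)
row [-49.67  11.13 -31.96] [-0.    -0.079 -0.   ] now [ 223.7 -502.5  231.3] [ -90.    0. -156.] F [-0.2 -0.3 -0.7] op 85.3 t 1.6
```

>>> carry_out(increments="-12 2 -8 0 -0.02 0 0; -25 5 -16 0 -0.04 0 0; -49.5 11.1 -32 0 -0.07 0 0; -49.5 11.1 -32 0 -0.07 0 0; -49.5 11.1 -32 0 -0.07 0 0; -49.5 11.1 -32 0 -0.07 0 0; -49.5 11.1 -32 0 -0.07 0 0; -49.5 11.1 -32 0 -0.07 0 0; -49.5 11.1 -32 0 -0.07 0 0; -49.5 11.1 -32 0 -0.07 0 0; -49.5 11.1 -32 0 -0.07 0 0; -49.5 11.1 -32 0 -0.07 0 0; -49.5 11.1 -32 0 -0.07 0 0; -49.5 11.1 -32 0 -0.07 0 0; -49.5 11.1 -32 0 -0.07 0 0; -49.5 11.1 -32 0 -0.07 0 0; -49.5 11.1 -32 0 -0.07 0 0; -49.5 11.1 -32 0 -0.07 0 0", force=40)

```text
clock: 3.4
ee_pos: [545.6, -9.9, 120.8]
ee_rot: [-1.57, 0.001, -2.655]
force: [0.2, -0.4, 0.5]
opening: 0.5
```

```bash
python3 - <<'E'
from h import *
go(546.8,-7.8,60,207.5)
b=grab('side')['color'][:,:,::-1]
cv2.imwrite('pics/s2.png',cv2.resize(b[130:280,180:340],(640,600),interpolation=2))
E
```

```text
row [-0.2   6.08 -0.13] [-0.001  0.007 -0.001] now [545.6  -9.9 120.8] [ -90.     0.  -152.1] F [ 0.2 -0.4  0.5] op 0.5 t 3.4
```

View pics/s2.png

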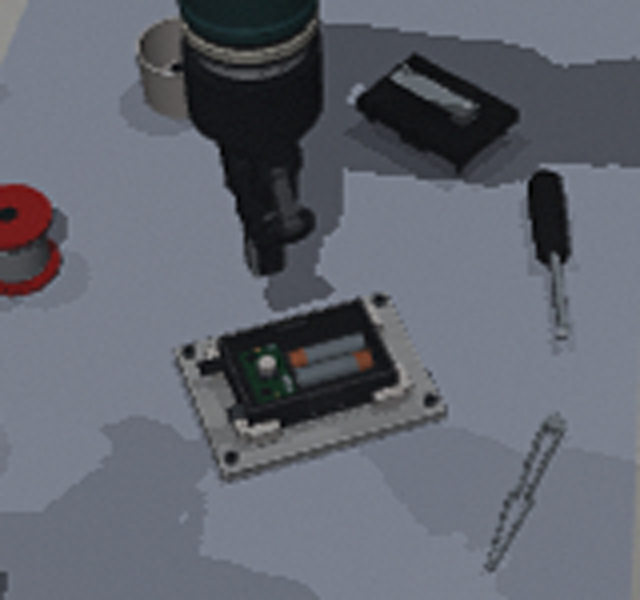

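The closed fingertip (265,268) stands above the button (267,362). I'll come down.

>>> carry_out(increments="-0.2 4 -0.15 0 0 0 0; -0.2 7.5 -0.15 0 0 0 0; -0.2 7.8 -0.15 0 0 0 0; -0.2 7.8 -0.15 0 0 0 0")

```text
clock: 3.85
ee_pos: [546.2, -6.7, 41.9]
ee_rot: [-1.572, -0.002, -2.653]
force: [-0.4, -0.5, -0.8]
opening: -0.3
```

```bash
python3 - <<'E'
from h import *
go(546.8,-7.8,33,207.5)
b=grab('side')['color'][:,:,::-1];a=grab('top')['color'][:,:,::-1]
cv2.imwrite('pics/s3.png',np.hstack([cv2.resize(b[195:265,220:290],(400,400),interpolation=2),cv2.resize(a[155:225,240:310],(400,400),interpolation=2)]))
E
```

```text
row [-0.01  0.89  0.13] [0.001 0.008 0.002] now [546.2  -6.7  41.9] [-9.01e+01 -1.00e-01 -1.52e+02] F [-0.4 -0.5 -0.8] op -0.3 t 3.85
```

View pics/s3.png

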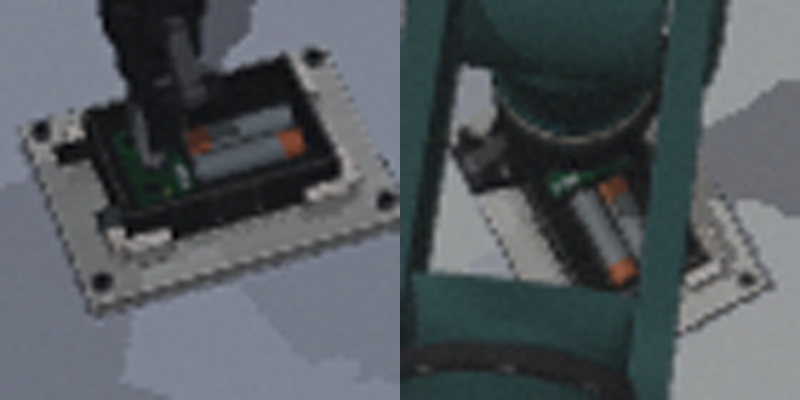

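The side view shows the fingertip covering the button at (155,150). I'll press step by step and watch the force.

>>> carry_out(increments="0 0.5 0.1 0 0 0 0; 0 0.7 0.1 0 0 0 0; 0 0.85 0.1 0 0 0 0; 0 0.9 0.1 0 0 0 0; 0 0.9 0.1 0 0 0 0")

```text
clock: 4.45
ee_pos: [548.3, -7.7, 34.4]
ee_rot: [-1.569, 0.002, -2.653]
force: [1.0, -1.0, 3.6]
opening: -0.3
```

>>> carry_out(increments="0 0.1 0 0 0 0 0; 0 0.15 0 0 0 0 0; 0 0.2 0 0 0 0 0; 0 0.2 0 0 0 0 0")

```text
clock: 4.85
ee_pos: [548.4, -7.7, 33.0]
ee_rot: [-1.569, 0.002, -2.653]
force: [0.5, -0.5, 8.3]
opening: -0.0
```

>>> carry_out(increments="0 0.05 0 0 0 0 0; 0 0.05 0 0 0 0 0; 0 0.05 0 0 0 0 0; 0 -2 0 0 0 0 0; 0 -7 0 0 0 0 6; 0 -10 0 0 0 0 6; 0 -10 0 0 0 0 6; 0 -10 0 0 0 0 6")

```text
clock: 5.65
ee_pos: [546.8, -7.3, 131.1]
ee_rot: [-1.571, -0.001, -2.653]
force: [-0.8, -0.1, -0.3]
opening: 58.3
```

```bash
python3 - <<'E'
from h import *
go(467.5,-281,80,147)
E
```

```text
row [19.86  5.11 20.44] [0.000e+00 1.065e+00 1.000e-03] now [546.8  -7.3 131.1] [ -90.   -0. -152.] F [-0.8 -0.1 -0.3] op 58.3 t 5.65
```

>>> carry_out(increments="4 0 4 0 0.15 0 5; 8 0 8 0 0.3 0 5; 12 0 12 0 0.45 0 5; 16 0 16 0 0.6 0 5; 19.8 1 20.4 0 0.75 0 5; 19.8 2 20.4 0 0.9 0 5; 19.8 3 20.4 0 1.06 0 5; 19.8 5 20.4 0 1.06 0 5; 19.8 5 20.4 0 1.06 0 5; 19.8 5 20.4 0 1.06 0 5; 19.8 5 20.4 0 1.06 0 5")

```text
clock: 6.75
ee_pos: [468.4, -280.2, 81.4]
ee_rot: [-1.571, -0.0, 2.571]
force: [0.2, -0.8, 0.6]
opening: 50.0
```

```bash
python3 - <<'E'
from h import *
go(467.5,-281,34,147)
b=grab('side');a=grab('top')
for p in(b,a):
    W=cloud(p);C=p['color'].astype(int)
    for r in vision.tip_of(p,'cover_clip')[:1]: print(r,at_z(p,r['centre'],35.5))
    D=np.hypot(W[...,0]-467,W[...,1]+281)<60
    m=D&(C.sum(-1)>240)&(W[...,2]>30)&(W[...,2]<45);v,u=np.nonzero(m);print(len(u),rect(np.array([at_z(p,q,37.5) for q in zip(u,v)])))
cv2.imwrite('pics/s4.png',np.hstack([cv2.resize(b['color'][120:200,250:330,::-1],(400,400),interpolation=2),cv2.resize(a['color'][170:250,325:405,::-1],(400,400),interpolation=2)]))
E
```

```text
row [0.03 4.74 0.11] [0.    0.006 0.   ] now [ 468.4 -280.2   81.4] [-90.   -0.  147.3] F [ 0.2 -0.8  0.6] op 50.0 t 6.75
{'centre': [293.0, 150.8], 'confidence': 0.64} [ 456.03735325 -295.33922651   35.5       ]
62 (array([ 470. , -282.8]), array([70.4, 17.7]), -35.7)
{'centre': [364.6, 213.8], 'confidence': 0.93} [ 451.1321575  -275.87485114   35.5       ]
84 (array([ 455.8, -273.2]), array([42.3, 17.2]), -32.8)
```

View pics/s4.png

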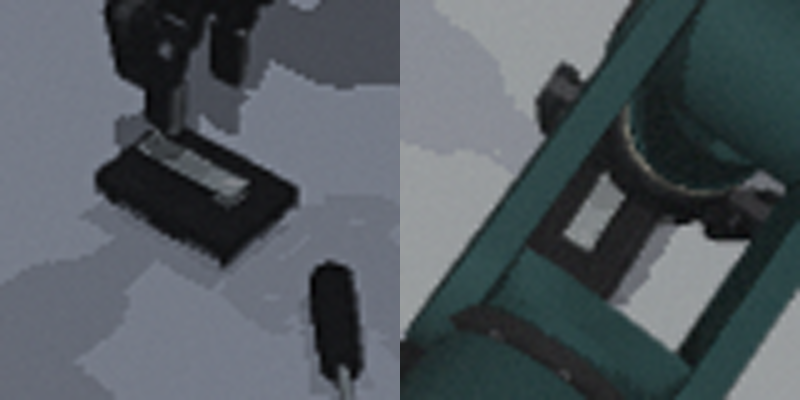

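>>> carry_out(increments="0 1.5 0.1 0 0 0 3.2; 0 3 0.1 0 0 0 3.2; 0 4.5 0.1 0 0 0 3.2; 0 5 0.1 0 0 0 3.2; 0 5.2 0.1 0 0 0 3.2; 0 5.2 0.1 0 0 0 3.2")

```text
clock: 7.55
ee_pos: [467.6, -281.3, 28.8]
ee_rot: [-1.571, -0.001, 2.57]
force: [0.5, 0.1, -0.7]
opening: 32.1
```

>>> carry_out(increments="0 0 0 0 0 0 1; 0 0 0 0 0 0 1; 0 0 0 0 0 0 1; 0 0 0 0 0 0 1; 0 0 0 0 0 0 1; 0 0 0 0 0 0 1", force=70)

```text
clock: 8.15
ee_pos: [468.3, -281.8, 30.0]
ee_rot: [-1.571, 0.002, 2.57]
force: [0.9, -0.2, 3.2]
opening: 15.1
```

>>> carry_out(increments="0 -1 0 0 0 0 1; 0 -4 0 0 0 0 1; 0 -8 0 0 0 0 1; 0 -9 0 0 0 0 1; 0 -9 0 0 0 0 1; 0 -9 0 0 0 0 1")

```text
clock: 8.75
ee_pos: [467.0, -280.8, 118.0]
ee_rot: [-1.571, -0.002, 2.57]
force: [0.2, 1.0, -1.7]
opening: 15.4
```

```bash
python3 - <<'E'
from h import *
go(522.5,-20,150,207.5)
b=grab('side');a=grab('top')
cv2.imwrite('pics/s5.png',np.hstack([cv2.resize(b['color'][90:190,240:340,::-1],(400,400),interpolation=2),cv2.resize(a['color'][160:260,320:420,::-1],(400,400),interpolation=2)]))
E
```

```text
row [  9.44  -3.17 -24.95] [ 1.000e-03 -1.051e+00  2.000e-03] now [ 467.  -280.8  118. ] [-9.000e+01 -1.000e-01  1.473e+02] F [ 0.2  1.  -1.7] op 15.4 t 8.75
```

View pics/s5.png

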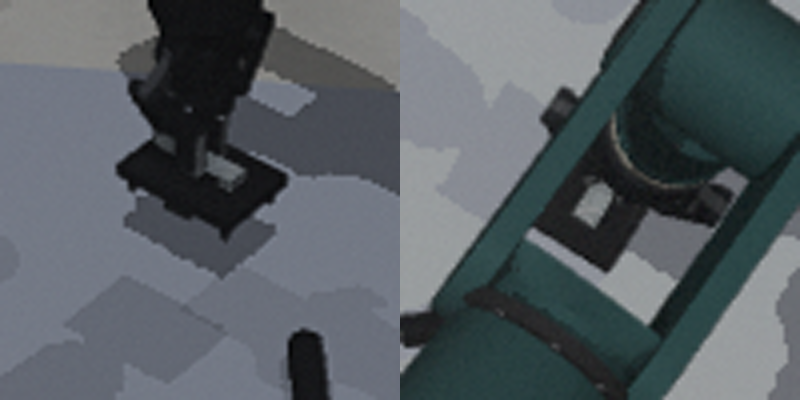

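The cover is held and level; in the side crop it's at (205,180). Next I'll carry it over the receiver.

>>> carry_out(increments="1 -2 -3 0 -0.15 0 1; 3 -3 -7 0 -0.3 0 1; 5 -3 -11 0 -0.45 0 1; 7 -3 -15 0 -0.6 0 1; 8 -3 -19 0 -0.75 0 1; 9 -3 -22 0 -0.9 0 1; 9.4 -3 -25 0 -1.05 0 1; 9.4 -1 -25 0 -1.05 0 1; 9.4 1 -25 0 -1.05 0 1; 9.4 2.5 -25 0 -1.05 0 1; 9.4 3.3 -25 0 -1.05 0 1; 9.4 3.3 -25 0 -1.05 0 1; 9.4 3.3 -25 0 -1.05 0 1; 9.4 3.3 -25 0 -1.05 0 1")

```text
clock: 10.25
ee_pos: [524.5, -20.5, 87.2]
ee_rot: [-1.57, 0.001, -2.663]
force: [1.0, 0.3, -0.5]
opening: 15.0
```

```bash
python3 - <<'E'
from h import *
go(522.5,-20,70,207.5)
for n in('side','top'):
    p=grab(n);W=cloud(p);Q=sel(W,(522,-20),65,70,86)
    print(n,len(Q),rect(Q),np.percentile(Q[:,2],[10,50,90]).round(1))
    # plate outline on top/side via low points
    if n=='side': b=p
    else: a=p
    cv2.imwrite('pics/raw_%s.png'%n,p['color'][:,:,::-1])
cv2.imwrite('pics/s6.png',np.hstack([cv2.resize(b['color'][180:270,205:305,::-1],(400,360),interpolation=2),cv2.resize(a['color'][140:230,230:330,::-1],(400,360),interpolation=2)]))
E
```

```text
row [ 0.15  1.72 -0.14] [-0.001 -0.001 -0.001] now [524.5 -20.5  87.2] [-8.990e+01  1.000e-01 -1.526e+02] F [ 1.   0.3 -0.5] op 15.0 t 10.25
side 461 (array([522. , -22.1]), array([100.8,  71.6]), 27.2) [77.9 84.  85.6]
top 183 (array([520.5, -20.4]), array([99.9, 66.5]), 26.7) [80.  83.7 85.5]
```

View pics/s6.png

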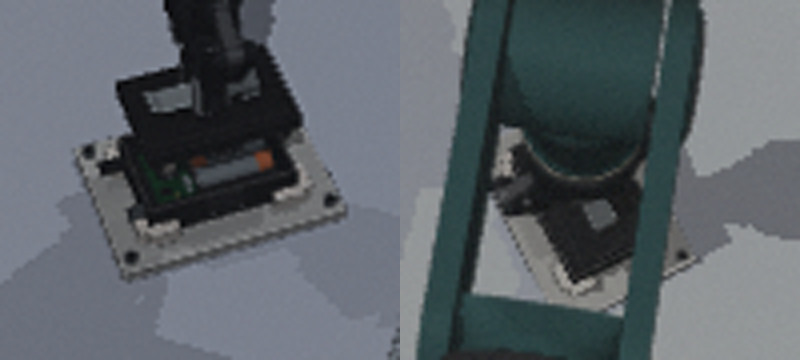

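The cover hovers over the receiver, roughly aligned. The plate's four dark screw holes give its centre and yaw in each camera. In the side crop they're at (138,182), (518,80), (622,278), (222,393), and in the top crop at (335,179), (265,213), (318,309), (386,272).

```bash
python3 - <<'E'
from h import *
for n,s,off,h in(('side',8,(210,195),[(138,182),(518,80),(622,278),(222,393)]),('top',2.4,(140,90),[(265,213),(318,309),(386,272),(335,179)])):
    p=grab(n);g=cv2.cvtColor(cv2.imread('pics/%s0.png'%n),6).astype(float)
    P=[]
    for a in h:
        c=np.array(a)/s+off-.5;u0,v0=np.round(c).astype(int)
        w=g[v0-3:v0+4,u0-3:u0+4];k=np.clip(np.median(w)*0.8-w,0,None);vv,uu=np.mgrid[-3:4,-3:4]
        q=(u0+(k*uu).sum()/k.sum(),v0+(k*vv).sum()/k.sum());P.append(at_z(p,q,10)[:2])
    P=np.array(P);print(n,P.round(1).tolist(),P.mean(0).round(2))
    print([round(np.degrees(np.arctan2(*(P[i]-P[j])[::-1])),1) for i,j in((0,1),(1,2),(2,3),(3,0))],[round(np.linalg.norm(P[i]-P[j]),1) for i,j in((0,1),(1,2),(2,3),(3,0))])
    W=cloud(p)
    for z0,z1 in((80,90),(78,90)):
        Q=sel(W,(522,-20),65,z0,z1);print(rect(Q),np.median(Q[:,2]).round(1))
E
```

```text
side [[605.7, -33.9], [487.3, -95.8], [443.6, -12.7], [563.5, 49.1]] [525.03 -23.32]
[np.float64(27.6), np.float64(-62.2), np.float64(-152.7), np.float64(117.0)] [np.float64(133.5), np.float64(93.8), np.float64(134.9), np.float64(93.1)]
(array([522.3, -20.9]), array([100.2,  72.1]), 26.3) 85.2
(array([522., -21.]), array([100.8,  72.1]), 26.3) 85.2
top [[561.0, 53.6], [440.1, -9.8], [484.5, -93.0], [605.1, -29.9]] [522.66 -19.76]
[np.float64(27.7), np.float64(118.1), np.float64(-152.4), np.float64(-62.2)] [np.float64(136.5), np.float64(94.3), np.float64(136.0), np.float64(94.5)]
(array([520.2, -21. ]), array([100.5,  67.7]), 26.6) 84.9
(array([520.2, -21. ]), array([100.5,  67.7]), 26.6) 84.7
```

>>> carry_out(increments="-0.1 0.8 0.1 0 -0.012 0 1; -0.1 1.6 0.1 0 -0.012 0 1; -0.1 2.2 0.1 0 -0.012 0 1; -0.1 2.5 0.1 0 -0.012 0 1; -0.1 2.7 0.1 0 -0.012 0 1; -0.1 2.7 0.1 0 -0.012 0 1")

```text
clock: 11.05
ee_pos: [524.9, -20.6, 58.9]
ee_rot: [-1.571, -0.001, -2.651]
force: [-0.9, 0.5, -1.7]
opening: 15.0
```

>>> carry_out(increments="0 0.1 0 0 0 0 1; 0 0.2 0 0 0 0 1; 0 0.3 0 0 0 0 1; 0 0.3 0 0 0 0 1")

```text
clock: 11.45
ee_pos: [525.4, -20.1, 57.1]
ee_rot: [-1.571, 0.001, -2.651]
force: [-0.7, 2.6, 4.1]
opening: 15.0
```

```bash
python3 - <<'E'
from h import *
go(524,-21.5,50,207.6)
b=grab('side')
W=cloud(b);Q=sel(W,(522,-20),65,48,62);print(rect(Q),np.percentile(Q[:,2],[10,50,90]))
cv2.imwrite('pics/s7.png',cv2.resize(b['color'][190:265,210:310,::-1],(800,600),interpolation=2))
E
```

```text
row [0.19 0.71 0.05] [ 0.     0.009 -0.001] now [525.4 -20.1  57.1] [-9.000e+01  1.000e-01 -1.519e+02] F [-0.7  2.6  4.1] op 15.0 t 11.45
(array([523.5, -21.4]), array([100.7,  72.7]), 27.4) [51.93054793 54.90794947 57.17250681]
```

View pics/s7.png

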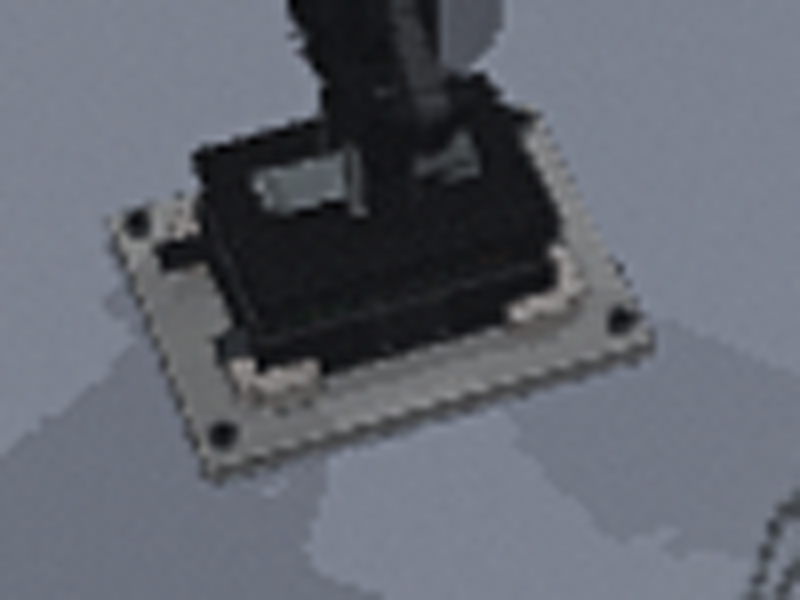

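The cover sits aligned over the tray with the fingers on the strap around (390,170). The sideways force pushes along pack +y, so I'll ease that way a little and carry on down.

>>> carry_out(increments="0 0 -0.04 0 0 0 1; 0 0 -0.07 0 0 0 1; 0 0 -0.07 0 0 0 1; 0 0 -0.07 0 0 0 1")

```text
clock: 11.9
ee_pos: [525.1, -20.0, 56.6]
ee_rot: [-1.571, 0.001, -2.651]
force: [-0.4, 3.0, 5.3]
opening: 14.8
```

>>> carry_out(increments="0 0.1 0 0 0 0 1; 0 0.15 0 0 0 0 1; 0 0.2 0 0 0 0 1; 0 0.2 0 0 0 0 1")

```text
clock: 12.3
ee_pos: [525.3, -20.0, 55.3]
ee_rot: [-1.57, 0.001, -2.651]
force: [-1.7, 3.5, 7.8]
opening: 14.7
```

>>> carry_out(increments="0 0 -0.05 0 0 0 1; 0 0 -0.1 0 0 0 1; 0 0.1 -0.1 0 0 0 1; 0 0.2 -0.1 0 0 0 1; 0 0.2 -0.1 0 0 0 1")

```text
clock: 12.8
ee_pos: [524.9, -19.8, 52.3]
ee_rot: [-1.569, 0.001, -2.651]
force: [-0.0, 1.4, -0.2]
opening: 15.1
```

The snap let go: the force fell from 7.8 to about 0 N, at the expected height. Next I'll press it home.

>>> carry_out(increments="0 0.2 0 0 0 0 1; 0 0.3 0 0 0 0 1; 0 0.4 0 0 0 0 1; 0 0.45 0 0 0 0 1; 0 0.5 0 0 0 0 1; 0 0.5 0 0 0 0 1")

```text
clock: 13.4
ee_pos: [524.7, -19.4, 47.8]
ee_rot: [-1.57, 0.001, -2.651]
force: [2.4, 0.9, 2.0]
opening: 14.9
```

>>> carry_out(increments="0 0.05 0 0 0 0 1; 0 0.1 0 0 0 0 1; 0 0.15 0 0 0 0 1; 0 0.15 0 0 0 0 1")

```text
clock: 13.8
ee_pos: [524.7, -19.3, 47.7]
ee_rot: [-1.57, 0.001, -2.651]
force: [-1.2, 0.2, 9.8]
opening: 15.1
```

>>> carry_out(increments="0 0.04 0 0 0 0 1; 0 0.04 0 0 0 0 1; 0 0.04 0 0 0 0 1; 0 0.04 0 0 0 0 1")

```text
clock: 14.2
ee_pos: [524.7, -19.3, 47.7]
ee_rot: [-1.57, 0.001, -2.651]
force: [-2.4, 0.7, 11.0]
opening: 15.3
```

```bash
python3 - <<'E'
from h import *
F=[]
for n in('side','top'):
    p=grab(n);W=cloud(p);Q=sel(W,(523,-21),65,38,51);r=rect(Q);Q=Q[(Q[:,2]>42.5)&(Q[:,2]<47.5)]
    A=np.c_[Q[:,:2]-[523,-21],np.ones(len(Q))];print(n,r,len(Q),np.linalg.lstsq(A,Q[:,2],rcond=None)[0].round(3));F.append(p)
for i in range(4): grab('side');go(523.8,-21.5,47,207.6)
cv2.imwrite('pics/s8.png',cv2.resize(F[0]['color'][190:265,210:310,::-1],(800,600),interpolation=2))
E
```

```text
side (array([522.4, -20.6]), array([100.1,  72.1]), 27.5) 436 [-1.0000e-03  1.0000e-03  4.5409e+01]
top (array([520.7, -19.8]), array([99.7, 67.6]), 27.4) 163 [1.0000e-03 6.0000e-03 4.5275e+01]
row [0.18 0.07 0.15] [-0.001  0.009 -0.001] now [524.7 -19.4  47.7] [ -89.9    0.  -151.9] F [-1.5  1.3 11.7] op 15.5 t 14.35
row [0.18 0.07 0.14] [-0.001  0.009 -0.001] now [524.7 -19.4  47.7] [ -89.9    0.  -151.9] F [-1.7 -0.3 11.3] op 15.2 t 14.4
row [0.18 0.07 0.14] [-0.001  0.009 -0.001] now [524.7 -19.4  47.7] [ -89.9    0.  -151.9] F [-2.   1.7 11.8] op 14.9 t 14.45
row [0.18 0.07 0.14] [-0.001  0.009 -0.001] now [524.7 -19.4  47.7] [ -89.9    0.  -151.9] F [-0.6  0.3 11.1] op 14.8 t 14.5
```

View pics/s8.png

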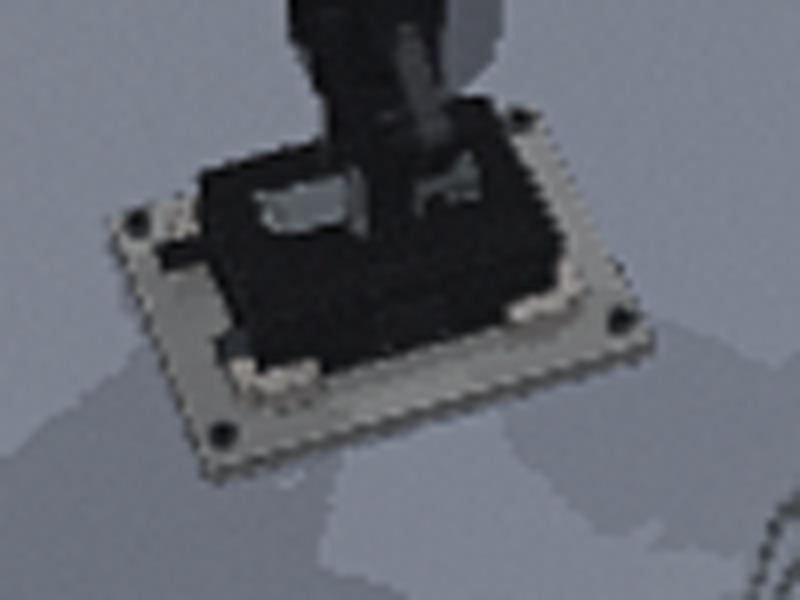

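The cover is seated flush on the tray with no gap visible. Its top is level (slope at most 0.006) at 45.3 mm against 45 mm expected, and the push is steady at about 11 N. I'll hand in now.

```bash
python3 -c "
from h import *
print(arm.job_done())"
```

```text
the job is handed in; nothing more can be done
None
```

I pressed the button, snapped the larger cover home on the receiver, and handed the job in at about 14.5 s with the arm still pushing the cover down. The hand-in gave no verdict.

- **Button:** The push read 8.3 N with the TCP 4 mm below the button's rest height, above the 5 N needed for full travel. I then lifted the fingers clear. I did not look at the button again to confirm it had sprung back.
- **Snap:** Contact force rose to about 8 N, then dropped to about 0 roughly 5 mm above home, as expected. After that the cover met a hard stop.
- **Final checks:**
  - The shell top is at 45.3 mm (45 mm expected) and level to 0.006 rad.
  - The cover's yaw is 27.5° against the nest's 27.6°.
  - The push held steady at about 11 N with the grip still closed.
- **Disagreements:**
  - The two cameras differ by about 2–4 mm on absolute position. Going by the cover's and nest's images in the same camera, the cover reads 2–4 mm off centre. I relied on the snap and on the pins entering the tray to show it is centred.
  - The gripper reads 15 mm on the 18 mm strap, but the cover stayed firmly held.
- **Other objects:** I did not re-measure them after the moves. No move went near them at low height.

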